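# Lock the calculator into its desk cradle

### The job

The calculator lies in the open half of its desk cradle, kept out of the bay by a spring stop. With the fingertips press the long orange plate of the stop down behind the calculator and, while it is held down, push the calculator over the sunken lugs until it is fully home in the bay; then let the plate spring back up so that the lugs stand behind it. Only press and push: do not lift or tip the calculator, and leave the gift box, the glitter tin and the jar where they stand.

Things in the scene. Friction and masses are not known exactly. Their poses are not given: they have to be found in the camera images.
- cradle: Fixed black and grey cradle, 143 mm wide (its x), 263 long (its y, -155 open end to +108), origin on the desk top on its centre line, z up. The calculator slides along its +y on two grey ledges (tops z = 40; 40 to 65.5 either side of centre) between side walls (inner faces 65.5 either side, tops z = 50). Between the ledges lies the stop's sinking plate, then the bay floor (z = 36).
- bay (a point): Centre of the bay at ledge height (cradle x = 0, y = 60, z = 40 mm), axes as the cradle's: the calculator's origin is here, within 3 mm along y, when it is fully home. The bay runs from 34 mm before to 40 mm past this point, where the inner face of the end wall (top 10 mm above the ledges) stops the calculator.
- stop (a joint): Spring stop: one rigid plate, 78 mm wide, with an orange ribbed strip on it (press there), that sinks straight down without tilting; value in m, 0 = up, 0.020 = bottomed. From 0.011 on its lugs are below the ledges and the calculator passes above. The spring takes about 4 N to start and 9 N at the bottom and lifts it again when let go. A fingertip can slide along it while holding it down.
- stop_plate (a point): Point on top of the stop's plate, on its centre line at cradle y = -125 mm, behind the calculator; it sinks with the plate. At rest the plate's top is at cradle z = 38, 2 mm below the ledges. The plate runs from 25 mm behind this point to 145 mm ahead of it (+y).
- stop_lugs (a point): Midway between the two red lugs (at their tops) of the stop, at cradle y = 15 mm. The lugs are 34 mm either side of this point in x, each 8 wide and 10 long in y, with 60 mm free between them for a finger; up, they stand 10 mm above the ledges and bar the way both ways.
- calculator: Loose dark calculator lying flat on the ledges, keys up, 125 mm wide (its x, across the cradle), 74 long (its y, along the cradle), 15 high; origin at the centre of its underside. About 0.11 kg. It starts with its leading edge 4 to 24 mm before the lugs; fully home its rear edge is up to 6 mm past them.
- gift_box: Loose teal gift box with white band, 70 x 71 x 57 high, on the desk off the open end of the cradle; origin under its centre. Leave alone.
- glitter_tin: Loose round tin with purple lid, diameter 62, 22 high, on the desk beyond the end wall; origin under its centre. Leave alone.
- jar: Loose blue confetti jar with brown lid, diameter 63, 92 high, on the desk beyond the end wall; origin under its centre. Leave alone.

How it is judged (in metres and radians):
On the way:
1. the stop is held down while the calculator passes over its lugs (value of joint stop above 0.01 m and y of calculator in the frame of cradle between -0.015 and 0.05 m), for 0.1 s.
At the end, for the whole second after the job is handed in: The calculator lies flat in the bay at rest (centre at cradle y = 53 to 67 mm, within 6 mm sideways and 4 mm in height, square within 0.1 rad), the stop is back up within 3 mm, and the bystanders are within 25 mm of where they stood (y of calculator in the frame of cradle between 0.053 and 0.067 m and x of calculator in the frame of cradle between -0.006 and 0.006 m and z of calculator in the frame of cradle between 0.036 and 0.044 m and angle between calculator's own z axis and vertical below 0.06 rad and angle between the y axis of calculator and the y axis of cradle, either way round below 0.1 rad and value of joint stop below 0.003 m and linear speed of calculator below 0.02 m/s and distance of each of gift_box, glitter_tin, jar from where it was at the start of the episode below 0.025 m); the robot touches nothing.
It fails at once if the calculator is lifted more than 15 mm off the ledges (z of calculator in the frame of cradle above 0.055 m).
It fails at once if the calculator is tipped by more than 0.35 rad (angle between calculator's own z axis and vertical above 0.35 rad).
It fails at once if the gift box is moved by more than 25 mm (distance of gift_box from where it was at the start of the episode above 0.025 m).
It fails at once if the glitter tin is moved by more than 25 mm (distance of glitter_tin from where it was at the start of the episode above 0.025 m).
It fails at once if the confetti jar is moved by more than 25 mm (distance of jar from where it was at the start of the episode above 0.025 m).
It also fails if it takes over 40 s, if anything falls off the work surface, if the arm or the gripper's body presses on something with over 40 N, if the wrist force passes 120 N, or if a joint passes its speed limit or range.

### The arm

A 6-joint arm with a two-finger parallel gripper is mounted at the origin on a cart in front of the work surface, level with it; the furniture and walls round the work are solid. World frame = base frame: x ahead of the robot, y to its left, z up, the work surface at z = 0. Lengths are in mm, angles in rad, forces in N, time in s.
With the tool pointing down it reaches from about 225 to 725 mm from the base axis. Payload 3.1 kg.
Tool frame: the origin (TCP) lies at the very end of the fingers, on their centre line; the grasp point (between the pads) lies 19 mm behind it; z points along the fingers, y is the line along which they close (so a half turn about z gives the same grasp; the last joint's range is limited). The gripper opens to 85 mm and grips with 20 to 120 N. Pads are 22 mm wide; open, the fingers measure 114 mm over their backs; the gripper's body (76 mm by 85 mm) begins 54 mm behind the grasp point. The pads swing forward as they close: fully open they stand 13 mm farther back than shut.
Start: joints at [-1.396, 0.048, 0.099, 1.622, 0, 1.443], TCP at [156.537, -501.112, 231.312] pointing down, gripper open.
Joint ranges: [-2.91, 2.91], [-0.99, 1.94], [-1.21, 1.42], [-2.12, 2.29], [-1.49, 1.47], [-3.14, 3.14]. Speed limits (rad/s): [2.79, 2.79, 3.14, 3.14, 3.14, 3.14].

### API

Orientations are given as a unit quaternion [x, y, z, w].
In Python, from rig import readout, imaging, arm gives the robot as it stands.
- The arm moves only by the tool play_rows, never from a script. Its argument "deltas" is a list of rows, each a list of 3 entries, a list of its own where there are three numbers: the turn, a rotation vector about the tool's x, y, z in degrees, then the shift along the tool's x, y, z in cm, then the finger opening in cm, from 0 to 8.54. In form: [[[ax, ay, az], [x, y, z], claw], ...]. A call has 1 to 12 rows; each row is the pose to reach, as a shift and turn from the pose commanded when the call began, along the tool's axes at that moment; what a row does not reach only later rows make up. A row lasts 1/8 s, in which the tool goes at most 62.5 mm and 10.7 degrees, less where a joint would pass 70% of its speed; a pose out of reach is approached as far as the arm can. A call with a gripper value outside its range is refused whole. The fingers move at their own pace and stop on an object; "squeeze" is the grip in N (left out, the last holds). Time passes only in rows, so rows that repeat a pose let the fingers close. It gives the time, the measured TCP pose, the force, the opening and the grip force at its end, in the units of the state.
- readout.get_state(): the state, without advancing time (a new reading comes with each control period).
- imaging.grab_frame(name): name is "side" or "top" or "wrist"; returns the picture (384x512x3 uint8, red, green, blue); there is no depth.
- imaging.get_calibration(name): a dict with "mtx" (3x3 intrinsics, pixels), "k1" (the pictures are not rectified: a ray, as slopes to the right and down, at radius r is drawn at 1 + k1 r^2 times it, then the intrinsics apply), "eye" and "orientation" of the camera in the world. Camera axes: x right, y down, z forward; pixel columns grow to the right and rows downward; lengths in mm; the calibration is good to about 2 mm. A picture is of the moment at which its call begins: read the wrist's pose just before it. get_calibration takes no time and is no camera call; for the wrist camera it gives the pose at the moment of the call.
- arm.finish_job(): hands the job in; it is judged then, once.
Trained networks look in the newest picture that a camera, given by its name, has taken for a name from the list of things; names that differ only in an ending like _2 or _b are one class to them, and where a whole thing is asked for, a point or a joint stands for the part that bears it (a point fixed in the world has none). Each returns a list of dicts, best first, with "score" (0 to 1); they miss things now and then, are a little off and sometimes report something else, mostly with a low value. They report only what shows in the picture. A call takes as long as a camera call.
- imaging.find_in(camera, label): "rect" ([left, top, right, bottom] in pixels, round what is visible of it).
The state is a dict: "clock": time; "joints": joint angles; "qvel": joint speeds; "effort": joint torques, N m; "eef_pos": TCP position; "tcp_rot": TCP orientation; "contact_force": force on the tool from outside, world axes, zero at the start; "wrist_torque": the same for the moment, N m; "grip_width": finger opening in mm; "finger_force": force on a finger pad.
Only numpy, scipy, OpenCV 4.12 (cv2) and the standard library are available. Lean on these libraries where they do the work, as an engineer would, in place of code of your own. Each camera call takes 0.05 s, during which the arm holds its last target. There are 200 camera calls.

## Working session

There is one attempt and no reset: what is moved stays moved. The work goes in short steps, Python scripts to look and compute and a tool call to move; the robot and the scene stay as the last step left them, time stands still between calls to the robot, and variables do not carry over. Pictures are saved under pics/ and viewed, at most 10 in all, crops included, and the job is handed in when it is done.

Besides the shell and the picture viewer there is one more tool, called after "Call:" as a command line: name --argument value ..., lists and objects as JSON in quotes. play_rows: Moves the arm, as the interface text tells. Its arguments: {"type":"object","properties":{"deltas":{"type":"array","items":{"type":"array"}},"squeeze":{"type":"number"}},"required":["deltas"]}

```bash
mkdir -p pics
cat > h.py <<'E'
import numpy as np, cv2
from scipy.spatial.transform import Rotation as R
from rig import readout, imaging, arm
def ray(cal,u,v):
    K=np.array(cal["mtx"]);d=np.array([(u-K[0,2])/K[0,0],(v-K[1,2])/K[1,1]])
    s=d.copy()
    for _ in range(30): s=d/(1+cal["k1"]*(s@s))
    return np.array([*s,1.])
def rot(cal):
    o=np.array(cal["orientation"]); return o if o.shape==(3,3) else R.from_quat(o).as_matrix()
def onplane(cal,u,v,z):
    r=rot(cal)@ray(cal,u,v);e=np.array(cal["eye"]);return e+r*(z-e[2])/r[2]
def proj(cal,P):
    p=rot(cal).T@(np.array(P,float)-np.array(cal["eye"]));s=p[:2]/p[2];s=s*(1+cal["k1"]*(s@s))
    K=np.array(cal["mtx"]);return np.array([K[0,0]*s[0]+K[0,2],K[1,1]*s[1]+K[1,2]])
def save(img,n,crop=None,f=1.0):
    if crop: img=img[crop[1]:crop[3],crop[0]:crop[2]]
    img=cv2.resize(img,None,fx=f,fy=f,interpolation=cv2.INTER_CUBIC)
    cv2.imwrite(f"pics/{n}.png",img[:,:,::-1])
E
python3 - <<'E'
from h import *
for c in ["top","side"]:
    im=imaging.grab_frame(c);save(im,c+"0",f=1.5);np.save(c+"0.npy",im)
    cal=imaging.get_calibration(c);print(c,cal)
    for n in ["cradle","calculator","stop","gift_box","glitter_tin","jar"]:
        print(n,[(round(d["score"],2),np.round(d["rect"])) for d in imaging.find_in(c,n)[:2]])
print(readout.get_state())
E
```

```text
top {'mtx': array([[375.7498631 ,   0.        , 255.28585347],
       [  0.        , 375.7498631 , 190.0873671 ],
       [  0.        ,   0.        ,   1.        ]]), 'k1': -0.11631491276481233, 'eye': array([428.00243929,  21.35677203, 906.58358034]), 'orientation': array([ 0.71667404, -0.69642256,  0.03276209, -0.01733716])}
cradle [(0.67, array([220., 169., 294., 211.])), (0.66, array([179., 147., 299., 223.]))]
calculator [(0.89, array([232., 159., 268., 216.]))]
stop [(0.96, array([221., 164., 296., 208.]))]
gift_box [(0.89, array([304., 167., 344., 207.]))]
glitter_tin [(0.63, array([144., 177., 172., 202.])), (0.45, array([308., 168., 345., 206.]))]
jar [(0.61, array([140., 138., 173., 169.]))]
side {'mtx': array([[358.36359275,   0.        , 256.16599685],
       [  0.        , 358.36359275, 190.82895694],
       [  0.        ,   0.        ,   1.        ]]), 'k1': 0.015714706219199945, 'eye': array([474.88480787, 632.35426726, 641.65404286]), 'orientation': array([-0.00344054,  0.91727124, -0.39822226,  0.00454638])}
cradle [(0.85, array([210., 167., 283., 262.]))]
calculator
[... 269 characters left out ...]
ay([-1.39581116e+00,  4.79561295e-02,  9.92411376e-02,  1.62198903e+00,
        5.61290178e-06,  1.44302271e+00]), 'qvel': array([-7.10242170e-05, -5.45893176e-04,  4.40478054e-04,  7.65214122e-04,
       -9.13843242e-04,  2.08189703e-04]), 'effort': array([-5.17147928e-04, -3.38500500e+01,  3.20055234e+01,  7.30672273e-04,
       -2.22717440e-04, -3.29455119e-06]), 'eef_pos': array([ 156.53633965, -501.13361416,  231.35505768]), 'tcp_rot': array([9.88564002e-01, 1.50801893e-01, 3.89503615e-06, 4.60735114e-05]), 'contact_force': array([-0.06724368,  0.19154923,  0.32195914]), 'wrist_torque': array([ 0.01358302, -0.02280745,  0.01564211]), 'finger_force': 0.0, 'grip_width': 85.67181084569688}
```

View pics/top0.png

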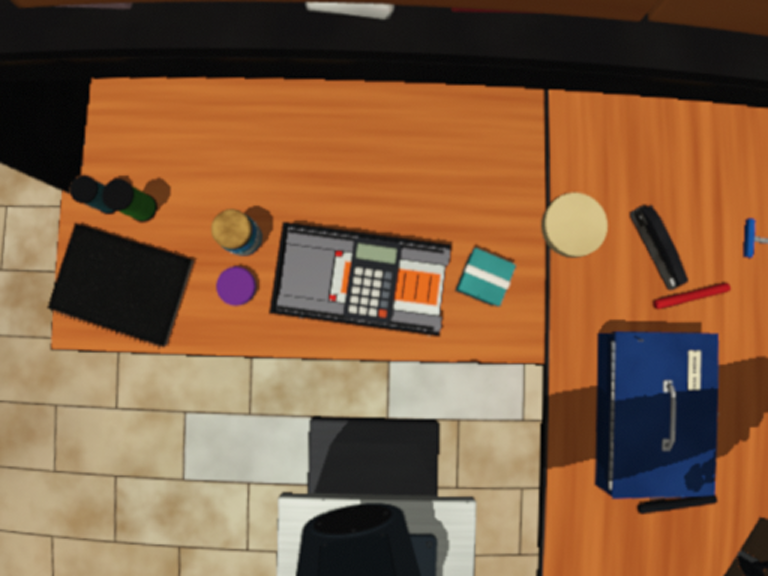

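View pics/side0.png

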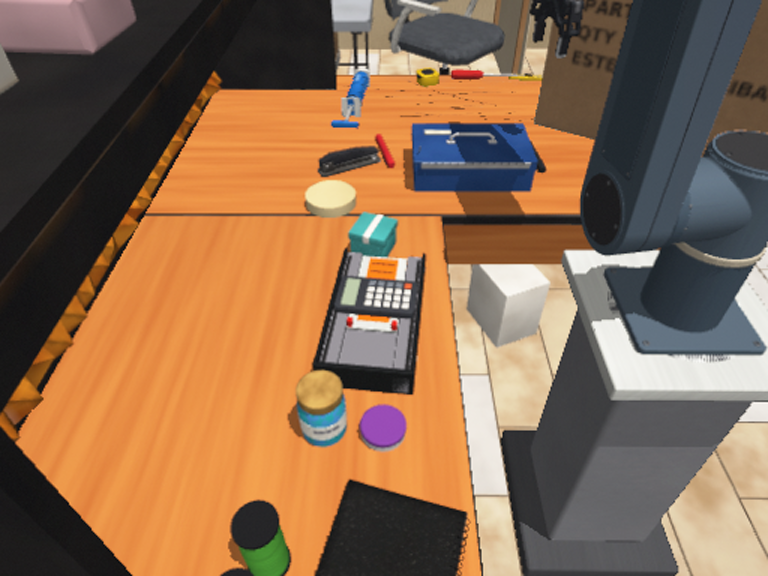

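The top view shows the cradle at about (181–301, 147–223) in full-resolution pixels, with the bay on the left (world +y). The calculator is at (232–268, 159–216), and the gift box sits off the open right end. The side view agrees. Next I zoom in to get exact corners.

Run:
```python
from h import *
im=np.load("top0.npy");save(im,"crop",(170,138,310,233),5.7)
im=np.load("side0.npy");save(im,"crop2",(200,155,300,270),5.2)
```

```text
(no output)
```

View pics/crop.png

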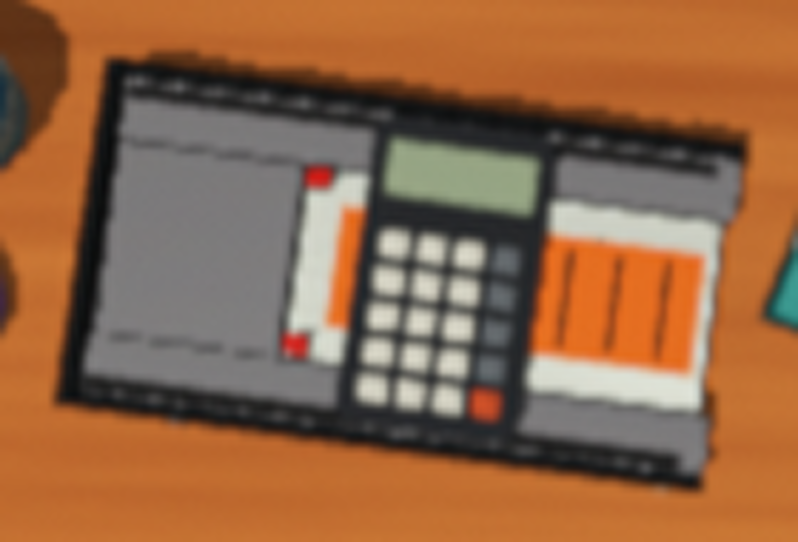

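View pics/crop2.png

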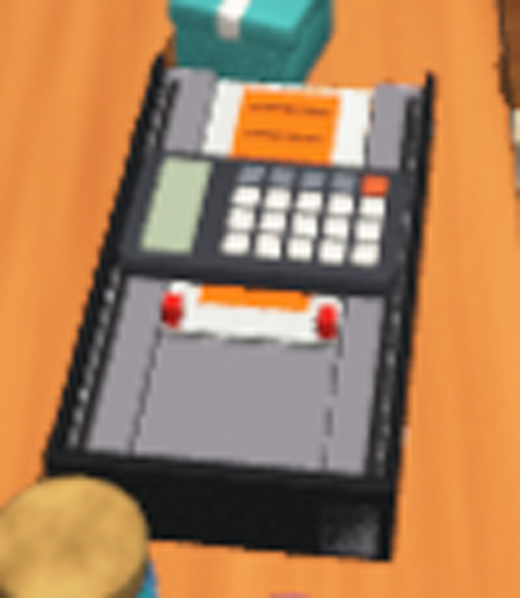

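The top crop shows the lugs at (319,178) and (296,346), and the outer corners at (108,62), (60,402), (747,133) and (700,488). The calculator's rear edge runs from (553,140) to (520,432). The side crop shows the same layout, so I'll fit both together.

```bash
cat >> h.py <<'E'
def T(p,P):
    x,y,a,*z=p;P=np.array(P,float);return np.array([x+P[0]*np.cos(a)-P[1]*np.sin(a),y+P[0]*np.sin(a)+P[1]*np.cos(a),P[2]+(z[0] if z else 0)])
E
python3 - <<'E'
from h import *
from scipy.optimize import least_squares
ct,cs=imaging.get_calibration("top"),imaging.get_calibration("side")
t=lambda u,v:np.array([u/5.7+170-.4,v/5.7+138-.4])
s=lambda u,v:np.array([u/5.2+200-.4,v/5.2+155-.4])
O=[(ct,t(319,178),(34,15,50)),(ct,t(296,346),(-34,15,50)),(ct,t(108,62),(71.5,108,50)),(ct,t(60,402),(-71.5,108,50)),
(ct,t(747,133),(71.5,-155,50)),(ct,t(700,488),(-71.5,-155,50)),(ct,t(722,222),(39,-150,38)),(ct,t(702,410),(-39,-150,38)),
(cs,s(172,303),(34,15,50)),(cs,s(327,315),(-34,15,50)),(cs,s(48,470),(71.5,108,50)),(cs,s(400,487),(-71.5,108,50)),(cs,s(432,75),(-71.5,-155,50)),(cs,s(162,58),(71.5,-155,50))]
f=lambda p,cams:np.concatenate([proj(c,T(p,P))-q for c,q,P in O if any(c is k for k in cams)])
for cams in ([ct],[cs],[ct,cs]):
    r=least_squares(f,[430,20,-.1],args=(cams,),loss='soft_l1');print(np.round(r.x,3));print(np.round(f(r.x,cams).reshape(-1,2),1).tolist())
    p=r.x
np.save("p.npy",p)
def inv(w): d=w[:2]-p[:2];c,s_=np.cos(p[2]),np.sin(p[2]);return np.round([c*d[0]+s_*d[1],-s_*d[0]+c*d[1]],1)
for q in [(553,140),(520,432),(375,128),(340,408)]: print("calc",inv(onplane(ct,*t(*q),55)))
q=T(p,(0,-118,0));print("target",q, "tool x dir deg should be",np.degrees(p[2])+90)
for n,px,z in (("gift",(324,187),57),): print(n,inv(onplane(ct,*px,z)))
E
```

```text
[501.162  61.217   6.186]
[[0.1, -0.2], [0.2, -0.3], [-0.7, -0.9], [-0.9, 1.0], [0.2, 1.0], [1.2, 0.4], [0.2, -0.5], [-0.2, -0.2]]
[ 5.01233e+02  6.19090e+01 -9.40000e-02]
[[0.2, 0.3], [0.3, 0.1], [-0.4, -0.8], [0.3, 1.4], [0.5, -0.5], [-2.2, -0.7]]
[501.152  61.385   6.187]
[[-0.0, -0.2], [0.2, -0.3], [-0.8, -0.9], [-1.0, 1.1], [0.1, 1.0], [1.2, 0.3], [0.1, -0.5], [-0.3, -0.3], [0.3, 0.1], [0.3, -0.0], [-0.5, -1.1], [0.3, 1.2], [0.6, -0.6], [-2.0, -0.8]]
calc [ 60.  -76.5]
calc [-57.8 -77.7]
calc [55.7 -5.1]
calc [-57.2  -5.6]
target [489.83968031 -56.07149936   0.        ] tool x dir deg should be 444.49888621556363
gift [  19.7 -213.8]
```

The fit is good: cradle at (501.2, 61.4), yaw −5.5°, and the calculator's rear edge at y≈−78. I'll move above the plate with the fingers nearly closed.

Call:
play_rows --deltas '[[[0,0,-67.2],[45.0,-32.36,0],1.5],[[0,0,-67.2],[45.0,-32.36,0],1.5],[[0,0,-67.2],[45.0,-32.36,0],1.5],[[0,0,-67.2],[45.0,-32.36,0],1.5],[[0,0,-67.2],[45.0,-32.36,0],1.5],[[0,0,-67.2],[45.0,-32.36,0],1.5],[[0,0,-67.2],[45.0,-32.36,0],1.5],[[0,0,-67.2],[45.0,-32.36,8],1.5],[[0,0,-67.2],[45.0,-32.36,11],1.5],[[0,0,-67.2],[45.0,-32.36,11],1.5],[[0,0,-67.2],[45.0,-32.36,11],1.5],[[0,0,-67.2],[45.0,-32.36,11],1.5]]'

```text
clock: 2.2
eef_pos: [489.8, -58.7, 122.3]
tcp_rot: [0.74, 0.673, 0.0, 0.001]
contact_force: [-0.2, -0.2, -0.1]
grip_width: 15.0
finger_force: 0.0
```

Run:
```python
from h import *
s=readout.get_state();p=np.load("p.npy")
print({k:s[k] for k in("clock","eef_pos","contact_force","grip_width","joints")});m=R.from_quat(s["tcp_rot"]).as_matrix();print(m.round(3))
d=s["eef_pos"][:2]-p[:2];c,q=np.cos(p[2]),np.sin(p[2]);print("cradle",c*d[0]+q*d[1],-q*d[0]+c*d[1],"tool x yaw",np.degrees(np.arctan2(m[1,0],m[0,0])))
im=imaging.grab_frame("wrist");cal=imaging.get_calibration("wrist")
for P in [(34,15,50),(-34,15,50),(39,-150,38),(-39,-150,38),(0,-120,38)]: 
    u=proj(cal,T(p,P));print(u); cv2.circle(im,tuple(int(v) for v in u),3,(0,255,0),1)
save(im,"w1",f=1.5)
```

```text
{'clock': 2.2, 'eef_pos': array([489.77788123, -58.655811  , 122.33174932]), 'contact_force': array([-0.18968999, -0.18209057, -0.09698863]), 'grip_width': 15.015207592377322, 'joints': array([-2.54866428e-01, -3.20213715e-02, -1.97811777e-01,  1.40394430e+00,
       -5.71314478e-04,  1.41130441e+00])}
[[ 0.095  0.995  0.001]
 [ 0.995 -0.095 -0.001]
 [-0.001  0.001 -1.   ]]
cradle 0.18623084720772276 -120.57833354952476 tool x yaw 84.53540549286997
[314.53270873 -12.26270148]
[195.60380824 -12.31336796]
[307.88983277 241.22693336]
[202.74160224 241.35701217]
[255.29086952 203.22965358]
```

View pics/w1.png

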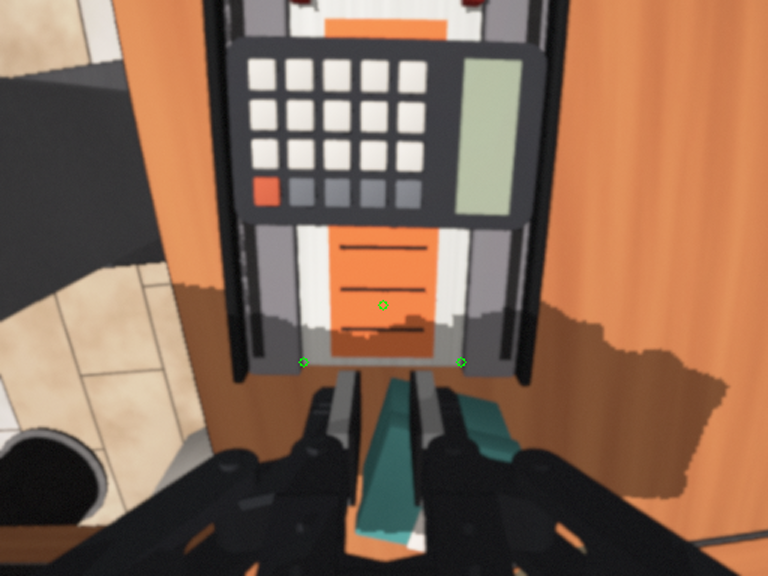

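The wrist view confirms the registration: the projected plate corners at (303,362) and (461,362) land on the plate. Now I press down.

Call:
play_rows --deltas '[[[0,0,0],[0,0,5],1.5],[[0,0,0],[0,0,7.5],1.5],[[0,0,0],[0,0,8.0],1.5],[[0,0,0],[0,0,8.0],1.5],[[0,0,0],[0,0,8.0],1.5]]'

```text
clock: 2.88
eef_pos: [491.2, -58.8, 43.6]
tcp_rot: [0.74, 0.672, 0.001, 0.002]
contact_force: [-0.5, 0.6, -0.2]
grip_width: 15.0
finger_force: 0.0
```

Call:
play_rows --deltas '[[[0,0,0],[0,0,0.4],1.5],[[0,0,0],[0,0,0.8],1.5],[[0,0,0],[0,0,0.8],1.5]]'

```text
clock: 3.25
eef_pos: [490.9, -58.5, 34.4]
tcp_rot: [0.74, 0.673, 0.001, 0.001]
contact_force: [1.5, -0.4, 5.3]
grip_width: 14.8
finger_force: 2.5
```

Call:
play_rows --deltas '[[[0,0,0],[0,0,0.4],1.5],[[0,0,0],[0,0,0.7],1.5],[[0,0,0],[0,0,0.7],1.5]]'

```text
clock: 3.62
eef_pos: [491.0, -58.5, 27.7]
tcp_rot: [0.74, 0.673, 0.001, 0.001]
contact_force: [-0.2, 0.0, 7.4]
grip_width: 15.1
finger_force: 3.4
```

Call:
play_rows --deltas '[[[0,0,0],[0,0,0.35],1.5],[[0,0,0],[0,0,0.35],1.5],[[0,0,0],[1.5,0,0.35],1.5],[[0,0,0],[2.5,0,0.35],1.5],[[0,0,0],[2.5,0,0.35],1.5]]'

```text
clock: 4.25
eef_pos: [493.5, -34.0, 24.7]
tcp_rot: [0.74, 0.673, 0.0, 0.002]
contact_force: [0.5, -1.7, 7.6]
grip_width: 15.1
finger_force: 3.8
```

Run:
```python
from h import *
im=imaging.grab_frame("side");save(im,"s1",(200,145,300,270),4.7)
```

```text
(no output)
```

View pics/s1.png

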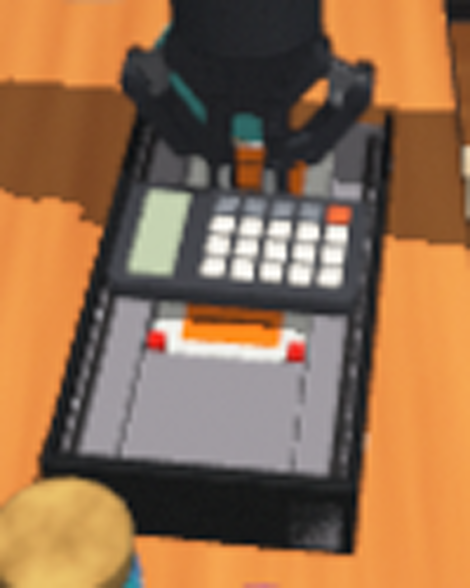

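The lugs at (155,341) and (295,351) are now sunk to ledge level. I push with the plate held down.

Call:
play_rows --deltas '[[[0,0,0],[0.7,0,0],1.5],[[0,0,0],[1.5,0,0],1.5],[[0,0,0],[2.3,0,0],1.5],[[0,0,0],[3.1,0,0],1.5],[[0,0,0],[3.9,0,0],1.5],[[0,0,0],[4.7,0,0],1.5],[[0,0,0],[5.5,0,0],1.5],[[0,0,0],[6.0,0,0],1.5],[[0,0,0],[6.0,0,0],1.5]]'

```text
clock: 5.42
eef_pos: [499.2, 25.0, 24.7]
tcp_rot: [0.74, 0.673, -0.0, 0.003]
contact_force: [-0.6, -4.1, 7.7]
grip_width: 14.9
finger_force: 3.9
```

Run:
```python
from h import *
im=imaging.grab_frame("side");save(im,"s2",(200,145,300,270),4.7)
s=readout.get_state();p=np.load("p.npy")
d=s["eef_pos"][:2]-p[:2];c,q=np.cos(p[2]),np.sin(p[2]);print("cradle",c*d[0]+q*d[1],-q*d[0]+c*d[1],s["eef_pos"])
cs=imaging.get_calibration("side")
for P in [(62,20,55),(-62,20,55),(62,94,55),(-62,94,55)]: print((proj(cs,T(p,P))-[200,145]+.4)*4.7)
```

```text
cradle 1.5058861889528181 -36.42995379727545 [499.15835171  24.97850061  24.66821769]
[ 96.91807447 317.3577083 ]
[354.95374939 336.43421824]
[ 67.37009812 436.76576088]
[343.69931559 458.81629872]
```

View pics/s2.png

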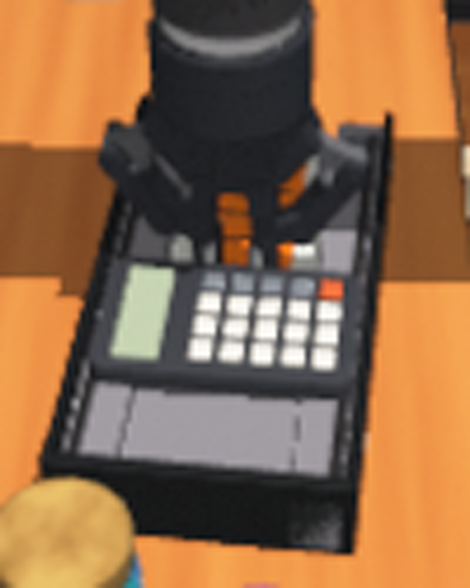

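The calculator is sliding squarely, with its front edge at about row 383, or cradle y≈54. I continue slowly to the end wall.

Call:
play_rows --deltas '[[[0,0,0],[0.7,0,0],1.5],[[0,0,0],[1.4,0,0],1.5],[[0,0,0],[2.1,0,0],1.5],[[0,0,0],[2.8,0,0],1.5],[[0,0,0],[3.4,0,0],1.5],[[0,0,0],[3.8,0,0],1.5],[[0,0,0],[3.8,0,0],1.5]]'

```text
clock: 6.35
eef_pos: [502.7, 62.7, 24.6]
tcp_rot: [0.74, 0.673, -0.0, 0.003]
contact_force: [0.0, -4.2, 8.3]
grip_width: 15.1
finger_force: 3.9
```

Call:
play_rows --deltas '[[[0,0,0],[0.2,0,0],1.5],[[0,0,0],[0.2,0,0],1.5]]'

```text
clock: 6.6
eef_pos: [502.8, 64.4, 24.6]
tcp_rot: [0.74, 0.672, -0.001, 0.003]
contact_force: [0.7, -5.7, 7.8]
grip_width: 15.1
finger_force: 3.9
```

Call:
play_rows --deltas '[[[0,0,0],[0.2,0,0],1.5],[[0,0,0],[0.2,0,0],1.5]]'

```text
clock: 6.85
eef_pos: [503.0, 66.3, 24.6]
tcp_rot: [0.74, 0.672, -0.001, 0.003]
contact_force: [-0.6, -4.3, 7.7]
grip_width: 14.9
finger_force: 3.9
```

Run:
```python
from h import *
im=imaging.grab_frame("side");save(im,"s3",(200,145,300,270),4.7)
s=readout.get_state();p=np.load("p.npy")
d=s["eef_pos"][:2]-p[:2];c,q=np.cos(p[2]),np.sin(p[2]);print("cradle",c*d[0]+q*d[1],-q*d[0]+c*d[1],s["eef_pos"])
```

```text
cradle 1.382584483137609 5.105573656299506 [503.01742548  66.33454967  24.56846653]
```

View pics/s3.png

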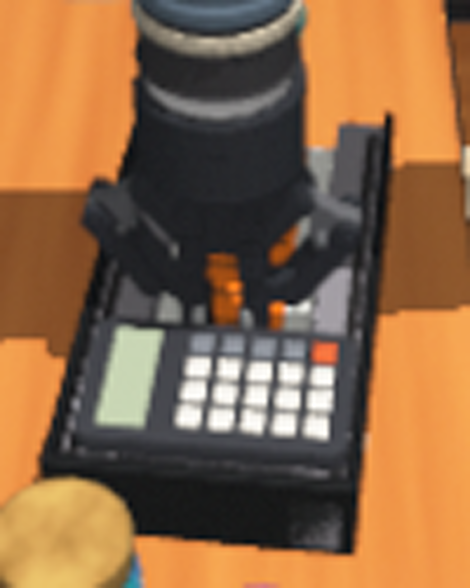

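The front edge is at about y=93 and not yet at the wall, so I keep going in 2 mm steps.

Call:
play_rows --deltas '[[[0,0,0],[0.2,0,0],1.5],[[0,0,0],[0.2,0,0],1.5]]'

```text
clock: 7.15
eef_pos: [503.2, 68.3, 24.6]
tcp_rot: [0.74, 0.672, -0.001, 0.003]
contact_force: [-0.7, -4.9, 7.8]
grip_width: 15.0
finger_force: 3.9
```

Call:
play_rows --deltas '[[[0,0,0],[0.2,0,0],1.5],[[0,0,0],[0.2,0,0],1.5]]'

```text
clock: 7.4
eef_pos: [503.3, 70.3, 24.5]
tcp_rot: [0.74, 0.672, -0.001, 0.003]
contact_force: [-0.5, -5.7, 7.2]
grip_width: 15.2
finger_force: 3.9
```

Call:
play_rows --deltas '[[[0,0,0],[0.15,0,0],1.5],[[0,0,0],[0.15,0,0],1.5]]'

```text
clock: 7.65
eef_pos: [503.4, 70.5, 24.6]
tcp_rot: [0.74, 0.672, -0.002, 0.004]
contact_force: [-0.8, -7.4, 8.4]
grip_width: 14.7
finger_force: 5.5
```

The tip stalled and the force rose, so it has reached the wall. I back off 2 mm, then lift straight up.

Call:
play_rows --deltas '[[[0,0,0],[-0.3,0,0],1.5],[[0,0,0],[-0.4,0,0],1.5],[[0,0,0],[-0.4,0,-0.5],1.5],[[0,0,0],[-0.4,0,-1.0],1.5],[[0,0,0],[-0.4,0,-1.6],1.5],[[0,0,0],[-0.4,0,-3],1.5],[[0,0,0],[-0.4,0,-7],1.5],[[0,0,0],[-8,0,-12],1.5],[[0,0,0],[-14,0,-16],1.5],[[0,0,0],[-14,0,-16],1.5],[[0,0,0],[-14,0,-16],1.5]]'

```text
clock: 9.02
eef_pos: [489.3, -67.6, 184.8]
tcp_rot: [0.741, 0.671, 0.001, 0.001]
contact_force: [0.5, 1.1, -0.2]
grip_width: 15.0
finger_force: 0.0
```

Run:
```python
from h import *
p=np.load("p.npy")
im=imaging.grab_frame("side");it=imaging.grab_frame("top")
a=cv2.resize(im[155:270,200:300],None,fx=4,fy=4);b=cv2.resize(it[138:233,170:260],None,fx=4.2,fy=4.2)
h=max(a.shape[0],b.shape[0]);pad=lambda x:cv2.copyMakeBorder(x,0,h-x.shape[0],0,0,0)
save(np.hstack([pad(b),pad(a)]),"end")
ct=imaging.get_calibration("top")
for n in ["gift_box","glitter_tin","jar","calculator"]: print(n,[(round(d["score"],2),np.round(d["rect"])) for d in imaging.find_in("top",n)[:1]])
for P in [(62.5,26,55),(-62.5,26,55),(62.5,100,55),(-62.5,100,55),(34,15,50),(-34,15,50)]: print(P,(proj(ct,T(p,P))-[170,138]+.4)*4.2)
print(readout.get_state()["eef_pos"])
```

```text
gift_box []
glitter_tin [(0.57, array([144., 178., 168., 202.]))]
jar [(0.93, array([140., 138., 176., 170.]))]
calculator [(0.59, array([188., 151., 225., 210.]))]
(62.5, 26, 55) [221.30456676  75.03088907]
(-62.5, 26, 55) [191.12330862 303.0909304 ]
(62.5, 100, 55) [86.95260113 58.3382976 ]
(-62.5, 100, 55) [ 55.36061232 285.8288433 ]
(34, 15, 50) [235.01813604 130.24462397]
(-34, 15, 50) [218.80867282 253.67357606]
[488.03120819 -64.26718855 181.37479695]
```

View pics/end.png

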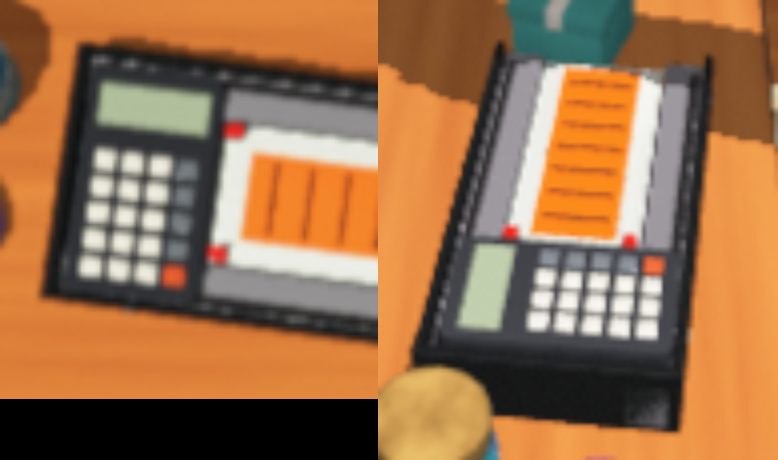

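The final view shows the red lugs at (235,130) and (217,254), matching where raised lugs should appear. They stand fully clear behind the calculator, which is square in the bay, and the bystanders haven't moved. I hand in.

```bash
python3 -c "
from rig import arm
print(arm.finish_job())"
```

```text
the job is handed in; nothing more can be done
None
```

The calculator is in the bay with the stop back up behind it, the bystanders look unmoved in the last pictures, and the job is handed in at about 9 s of robot time; no verdict came back.

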